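# Ease the stirring paddle out of the utensil trough

### The job

Take the wooden stirring paddle out of the dark trough: it is longer than the gap between the two fixed green end boards, so tip one end up and draw it out slantwise, without forcing it against the trough. Finish with the paddle still in the gripper, held still in the air with every part of it a hand's breadth above the trough's boards. Leave the jars and the metal rings where they stand.

Things in the scene. Friction and masses are not known exactly. Their poses are not given: they have to be found in the camera images.
- trough: dark wooden utensil trough fixed to the table, 186 mm (x) by 416 mm (y), 82 mm tall with its boards. Origin at the centre of its underside, z up, y roughly along the world's y (robot's left). Inside 170 mm (x) by 400 mm (y); floor 8 mm above the table, walls 8 mm. Its ends are roofed by two fixed boards, see gap
- gap (a point): centre of the gap between the trough's two end boards, level with the boards' tops (82 mm above the table). Axes as the trough's. The boards, green, 12 mm thick (underside 70 mm above the table), cover the full width from 85 mm to 208 mm either way along y: the gap is 170 mm (y) by 170 mm (x)
- paddle: pale rigid wooden paddle, about 0.12 kg, 260 mm long along its y, lying flat on the trough floor about along the trough's y, blade to +y. Origin mid-length on its underside (8 mm above the table), z up. Handle: bar 22 mm wide (x), 18 mm thick (z), y = -130 to +42 mm; blade 46 mm wide, 10 mm thick, y = +42 to +130 mm; undersides level
- handle_end (a point): the centre of the end face of the paddle's handle (y = -130 mm, 9 mm above the underside)
- blade_end (a point): the centre of the end edge of the paddle's blade (y = +130 mm, 5 mm above the underside)
- ring_a: brass-coloured jar ring lying on top of the trough's -y end board, 72 mm outside diameter, 16 mm tall, origin at the centre of its underside, bystander
- ring_b: steel jar ring lying on top of the trough's +y end board, same size, bystander
- jar_red: standing preserving jar, red contents and steel cap; 74 mm diameter, 108 mm tall, origin at the centre of its underside, bystander
- jar_yellow: standing preserving jar, yellow contents and steel cap; 74 mm diameter, 108 mm tall, origin at the centre of its underside, bystander
- jar_green: standing preserving jar, green contents and white cap; 74 mm diameter, 108 mm tall, origin at the centre of its underside, bystander
- jar_amber: standing preserving jar, amber contents and steel cap; 74 mm diameter, 108 mm tall, origin at the centre of its underside, bystander

How it is judged:
By the outcome, as a careful person would: the job done as asked, in the order asked, and still so for the second after the job is handed in, while the arm keeps its last pose, push and grip.
It also fails if it takes over 45 s, if anything falls off the work surface, if the arm or the gripper's body presses on something with over 40 N, if the wrist force passes 120 N, or if a joint passes its speed limit or range.

### The arm

A 6-joint arm with a two-finger parallel gripper is mounted at the origin on the work surface. World frame = base frame: x ahead of the robot, y to its left, z up, the work surface at z = 0. Lengths are in m, angles in rad, forces in N, time in s.
With the tool pointing down it reaches from about 0.25 to 0.725 m from the base axis. Payload 9.7 kg.
Tool frame: the origin (TCP) lies midway between the tips of the shut fingers; the grasp point (between the pads) lies arm.grip_depth behind it (arm.grip_depth is the distance from the TCP to the grasp point, in m); z points along the fingers, y is the line along which they close (so a half turn about z gives the same grasp; the last joint's range is limited). The gripper opens to 85 mm and grips with 20 to 120 N. Pads are 22 mm wide; open, the fingers measure 114 mm over their backs; the gripper's body (76 mm by 85 mm) begins 54 mm behind the grasp point. The pads swing forward as they close: fully open they stand 13 mm farther back than shut.
Start: joints at [-1.29, 0.087, 0.176, 1.66, 0, 1.571], TCP at [0.152, -0.528, 0.231] pointing down, gripper open.
Joint ranges: [-3.13, 3.13], [-0.85, 1.81], [-1.15, 1.24], [-2.2, 2.28], [-1.44, 1.52], [-3.14, 3.14]. Speed limits (rad/s): [2.22, 2.22, 2.57, 3.14, 3.14, 3.14].

### API

Orientations are given as a 3x3 rotation matrix whose columns are the frame's x, y, z axes.
In Python, from bench import arm, cams gives the robot as it stands (arm), with the cameras (cams).
- The arm moves only by the shell command python3 shift.py FILE [OPENING] [FORCE], which reads ROWS from the file FILE. ROWS is a JSON list of rows, 1 to 20 of them, each of 4 numbers: dx, dy, dz in m, then a turn about the tool's z in rad; each row shifts and turns the commanded pose from where the row before left it, along the tool's axes as they then stand; what a row does not reach is not made up. A row lasts 1/8 s, in which the tool goes at most 0.0625 m and 0.188 rad, less where a joint would pass 70% of its speed; a pose out of reach is approached as far as the arm can. OPENING is the opening from 0.0 (shut) to 1.0 (fully open), set as the command begins (- or left out keeps the last). The fingers move at their own pace and stop on an object; FORCE is the grip in N (left out, the last holds). Time passes only in rows, so rows that do not move let the fingers close. It prints the time, the measured TCP pose, the force, the opening and the grip force at its end. Input that does not fit is refused with a message, and nothing moves.
- arm.get_state(): the state, without advancing time (a new reading comes with each control period).
- cams.read_camera(name): name is "side" or "top"; returns the picture (480x640x3 uint8, red, green, blue); there is no depth.
- cams.calibration(name): a dict with "fx", "fy", "cx", "cy" (pixels), "T" (4x4, takes a point from camera to world coordinates). Camera axes: x right, y down, z forward; pixel columns grow to the right and rows downward; lengths in m; the calibration is good to about 2 mm. A picture is of the moment at which its call begins. calibration takes no time and is no camera call.
- arm.hand_in(): hands the job in; it is judged then, once.
The state is a dict: "time": time; "q": joint angles; "dq": joint speeds; "tau": joint torques, N m; "tool_pos": TCP position; "tool_rot": TCP orientation; "ft_force": force on the tool from outside, world axes, zero at the start; "ft_torque": the same for the moment, N m; "width": opening from 0.0 (shut) to 1.0 (fully open); "grip_force": force on a finger pad.
Only numpy, scipy, OpenCV 4.12 (cv2) and the standard library are available. Lean on these libraries where they do the work, as an engineer would, in place of code of your own. Each camera call takes 0.05 s, during which the arm holds its last target. There are 200 camera calls.

## Working session

There is one attempt and no reset: what is moved stays moved. The work goes in short steps, Python scripts to look and compute and a shell command to move; the robot and the scene stay as the last step left them, time stands still between calls to the robot, and variables do not carry over. Pictures are saved under pics/ and viewed, at most 10 in all, crops included, and the job is handed in when it is done.

```bash
mkdir -p pics; ls; python3 - <<'E'
from bench import arm, cams
import cv2,numpy as np
np.set_printoptions(precision=4,suppress=True)
for n in("top","side"):
    im=cams.read_camera(n);cv2.imwrite(f"pics/{n}0.png",im[:,:,::-1]);c=cams.calibration(n);print(n,c)
s=arm.get_state();print(s["tool_pos"],s["tool_rot"],s["time"],arm.grip_depth)
E
```

```text
bench.py
pics
shift.py
top {'fx': 528.8765000417794, 'fy': 528.8765000417794, 'cx': 320.3166650958973, 'cy': 245.1680986985686, 'T': array([[ 0.089 , -0.975 ,  0.2035,  0.1931],
       [-0.996 , -0.0874,  0.0165, -0.0043],
       [ 0.0017, -0.2041, -0.9789,  1.3875],
       [ 0.    ,  0.    ,  0.    ,  1.    ]])}
side {'fx': 601.0388254119752, 'fy': 601.0388254119752, 'cx': 306.8791617707667, 'cy': 238.25601351896, 'T': array([[-0.9679, -0.1809,  0.1746,  0.2041],
       [-0.251 ,  0.6562, -0.7116,  1.1414],
       [ 0.0141, -0.7326, -0.6805,  1.1497],
       [ 0.    ,  0.    ,  0.    ,  1.    ]])}
[ 0.1523 -0.5283  0.2306] [[ 0.9608  0.2771 -0.0004]
 [ 0.2771 -0.9608  0.0012]
 [-0.     -0.0012 -1.    ]] 0.1 0.0187
```

View pics/top0.png

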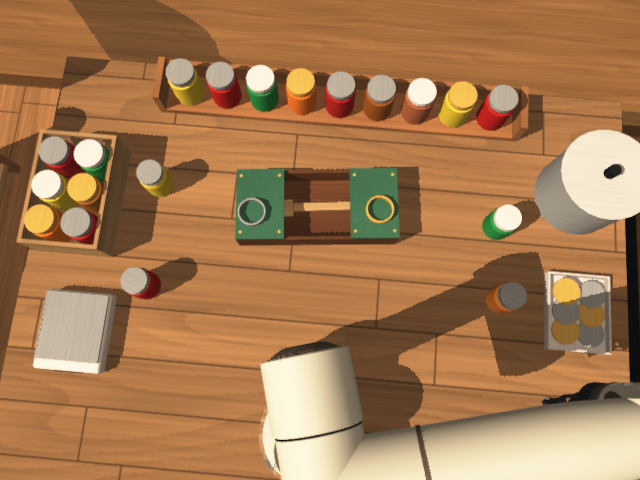

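View pics/side0.png

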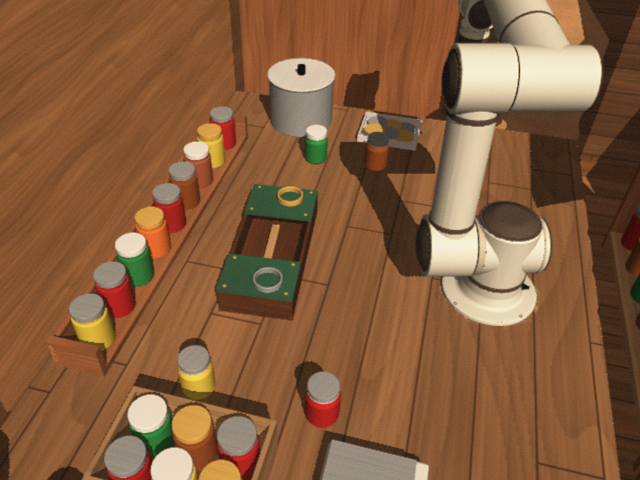

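The top view shows the trough at columns 236–398, with the gap between the green boards at about 285–350. The pale handle runs near row 207, and the blade's shoulder is visible at about column 293. The rings lie on the boards at (252,210) and (380,208). Next I measure these.

```bash
cat > h.py <<'E'
from bench import arm, cams
import cv2,numpy as np
np.set_printoptions(precision=4,suppress=True)
def ray(n,uv,z):
    c=cams.calibration(n);T=c["T"];uv=np.atleast_2d(uv).astype(float)
    d=np.c_[(uv[:,0]-c["cx"])/c["fx"],(uv[:,1]-c["cy"])/c["fy"],np.ones(len(uv))]@T[:3,:3].T
    return T[:3,3]+d*((z-T[2,3])/d[:,2])[:,None]
def proj(n,P):
    c=cams.calibration(n);T=c["T"];p=(np.atleast_2d(P)-T[:3,3])@T[:3,:3]
    return np.c_[c["fx"]*p[:,0]/p[:,2]+c["cx"],c["fy"]*p[:,1]/p[:,2]+c["cy"]]
E
python3 - <<'E'
from h import *
for n,box in(("top",(225,160,185,90)),("side",(205,175,125,150))):
    im=cv2.imread(f"pics/{n}0.png");hsv=cv2.cvtColor(im,cv2.COLOR_BGR2HSV)
    g=cv2.inRange(hsv,(60,80,30),(95,255,255));
    x,y,w,h=box;m=np.zeros_like(g);m[y:y+h,x:x+w]=g[y:y+h,x:x+w]
    m=cv2.morphologyEx(m,cv2.MORPH_CLOSE,np.ones((3,3)))
    for c in sorted(cv2.findContours(m,0,2)[0],key=cv2.contourArea)[-2:]:
        r=ray(n,c[:,0],.082)
        b=cv2.minAreaRect((r[:,:2]*1000).astype(np.float32));print(n,"board mm",b[0],b[1],b[2])
    # pale paddle
    p=cv2.inRange(hsv,(8,50,150),(28,190,255));m=np.zeros_like(p)
    if n=="top": m[185:230,285:350]=p[185:230,285:350]
    else: m[215:262,255:300]=p[215:262,255:300]
    k,l,s,_=cv2.connectedComponentsWithStats(m);i=1+np.argmax(s[1:,4]);print(s[i])
    ys,xs=np.where(l==i)
    if n=="top":
        for u in range(xs.min(),xs.max()+1,5):
            v=ys[xs==u];e=ray(n,[[u,v.min()-.5],[u,v.max()+.5]],.026);print(u,v.min(),v.max(),e[:,:2].ravel())
    else:
        for v in range(ys.min(),ys.max()+1,5):
            u=xs[ys==v];e=ray(n,[[u.min()-.5,v],[u.max()+.5,v]],.026);print(v,u.min(),u.max(),e[:,:2].ravel())
a=cv2.imread("pics/top0.png")[160:250,225:410];b=cv2.imread("pics/side0.png")[175:325,205:330]
a=cv2.resize(a,None,fx=4,fy=4);b=cv2.resize(b,None,fx=1.6,fy=1.6)
o=np.zeros((600,740,3),np.uint8);o[:360]=a;o[360:600,:200]=b;cv2.imwrite("pics/z.png",o)
E
```

```text
top board mm (587.9122314453125, -108.6240234375) (181.2044677734375, 121.18527221679688) 5.138117790222168
top board mm (559.6531372070312, 182.69137573242188) (183.74668884277344, 120.26441955566406) 5.928761005401611
[303 201  47  10 394]
303 203 208 [0.588  0.0752 0.5715 0.0736]
308 203 210 [0.5892 0.0619 0.5672 0.0598]
313 202 210 [0.5932 0.0488 0.5684 0.0465]
318 202 210 [0.5944 0.0355 0.5696 0.0333]
323 202 210 [0.5956 0.0222 0.5708 0.02  ]
328 202 209 [0.5968 0.0089 0.5747 0.0069]
333 202 209 [ 0.598  -0.0045  0.5759 -0.0063]
338 201 209 [ 0.602  -0.0176  0.5771 -0.0196]
343 201 209 [ 0.6032 -0.0309  0.5783 -0.0329]
348 201 209 [ 0.6044 -0.0442  0.5795 -0.0462]
side board mm (584.2969970703125, -100.60134887695312) (182.282958984375, 130.5878143310547) 5.757434844970703
side board mm (556.4758911132812, 187.0355224609375) (183.53819274902344, 127.55989837646484) 5.545901775360107
[264 225  16  33 260]
225 272 279 [ 0.6021 -0.0603  0.5805 -0.0663]
230 271 278 [ 0.5987 -0.0395  0.5772 -0.0454]
235 270 277 [ 0.5953 -0.0191  0.574  -0.0249]
240 268 275 [ 0.5946  0.0017  0.5735 -0.0041]
245 267 274 [0.5913 0.0214 0.5704 0.0156]
250 266 273 [0.5881 0.0407 0.5674 0.035 ]
255 264 271 [0.5875 0.0604 0.5669 0.0548]
```

View pics/z.png

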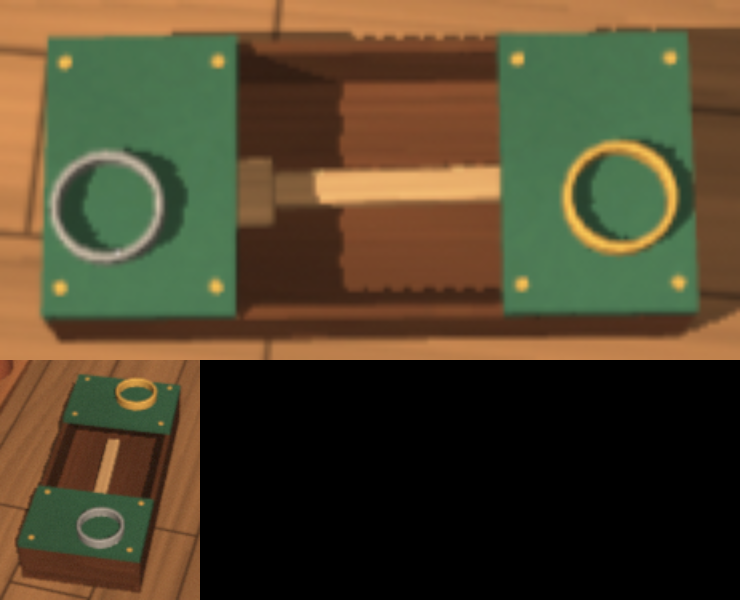

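The shoulder is at about (293.3, 207.5) in the top image. The bars of the crop confirm handle yaw of about 7° against trough yaw of 5.5°.

- **Trough:** centre about (0.573, 0.037).
- **Paddle:** origin about (0.578, 0.058). In trough y the handle end is at about -109 mm, 24 mm under the -y board. The blade end is at about +151 mm, with 49 mm of slack to the wall.

My plan is to slide the paddle +y by about 40 mm, lift the handle end so it pivots in the pads, then draw it out toward -y.

First I turn the tool and travel to above the grasp point.

```bash
echo '[[0, 0, 0, -0.1765], [0, 0, 0, -0.1765], [0, 0, 0, -0.1765], [0, 0, 0, -0.1765], [0, 0, 0, -0.1765], [0, 0, 0, -0.1765], [0, 0, 0, -0.1765], [0, 0, 0, -0.1765]]' > m.json && python3 shift.py m.json 0.7 20
echo '[[0.034, 0.0353, 0, 0], [0.034, 0.0353, 0, 0], [0.034, 0.0353, 0, 0], [0.034, 0.0353, 0, 0], [0.034, 0.0353, 0, 0], [0.034, 0.0353, 0, 0], [0.034, 0.0353, 0, 0], [0.034, 0.0353, 0, 0], [0.034, 0.0353, 0, 0], [0.034, 0.0353, 0, 0], [0.034, 0.0353, 0, 0], [0.034, 0.0353, 0, 0], [0.034, 0.0353, 0, 0], [0.034, 0.0353, 0, 0], [0, 0, 0, 0], [0, 0, 0, 0]]' > m.json && python3 shift.py m.json
```

```text
time: 1.1
tool_pos: [0.1524, -0.5283, 0.2309]
tool_rot: [[-0.127, 0.992, -0.0], [0.992, 0.127, 0.001], [0.001, -0.0, -1.0]]
ft_force: [-0.9, 0.5, -0.0]
width: 0.697
grip_force: 0.0
time: 3.1
tool_pos: [0.5847, 0.0041, 0.2308]
tool_rot: [[-0.122, 0.993, -0.001], [0.993, 0.122, -0.0], [-0.0, -0.001, -1.0]]
ft_force: [-0.1, -0.5, 0.1]
width: 0.702
grip_force: 0.0
```

```bash
echo '[[0, 0, 0.03, 0], [0, 0, 0.03, 0], [0, 0, 0.03, 0], [0, 0, 0.03, 0], [0, 0, 0.03, 0], [0, 0, 0.03, 0], [0, 0, 0.02, 0], [0, 0, 0.01, 0], [0, 0, 0.008, 0], [0, 0, 0, 0], [0, 0, 0, 0]]' > m.json && python3 shift.py m.json 0.7 20
echo '[[0, 0, 0, 0], [0, 0, 0, 0], [0, 0, 0, 0], [0, 0, 0, 0], [0, 0, 0, 0], [0, 0, 0, 0]]' > m.json && python3 shift.py m.json 0.0 20
python3 - <<'E'
from h import *
a=cams.read_camera("side")[150:350,180:380,::-1];b=cams.read_camera("top")[140:260,200:440,::-1]
o=np.zeros((600,800,3),np.uint8);o[:,:400][:400]=cv2.resize(a,(400,400));o[:200,400:]=cv2.resize(b,(400,200));cv2.imwrite("pics/g1.png",o[:400])
E
```

```text
time: 4.47
tool_pos: [0.5854, 0.0041, 0.0141]
tool_rot: [[-0.122, 0.993, 0.001], [0.993, 0.122, -0.0], [-0.0, 0.001, -1.0]]
ft_force: [0.7, 0.9, 0.3]
width: 0.699
grip_force: 0.0
time: 5.22
tool_pos: [0.5853, 0.0042, 0.0137]
tool_rot: [[-0.122, 0.993, 0.001], [0.993, 0.122, 0.0], [0.0, 0.001, -1.0]]
ft_force: [-0.4, 0.5, 5.0]
width: 0.251
grip_force: 20.5
```

View pics/g1.png

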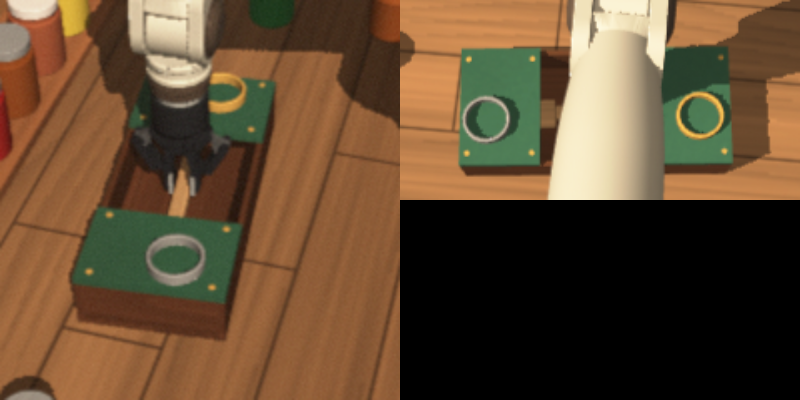

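The handle is held at a width of 21 mm. Now I slide it +y along its own axis.

```bash
echo '[[0, 0, -0.002, 0], [0.004, 0, 0, 0], [0.004, 0, 0, 0], [0.004, 0, 0, 0], [0.004, 0, 0, 0], [0.004, 0, 0, 0], [0.004, 0, 0, 0], [0.004, 0, 0, 0], [0.004, 0, 0, 0], [0.004, 0, 0, 0], [0.002, 0, 0, 0], [0, 0, 0, 0], [0, 0, 0, 0]]' > m.json && python3 shift.py m.json
python3 - <<'E'
from h import *
im=cams.read_camera("side");cv2.imwrite("pics/s1.png",cv2.resize(im[150:350,180:380,::-1],(600,600)))
E
```

```text
time: 6.95
tool_pos: [0.5804, 0.0418, 0.0153]
tool_rot: [[-0.122, 0.993, -0.0], [0.993, 0.122, -0.0], [-0.0, -0.0, -1.0]]
ft_force: [-0.3, -0.3, -1.9]
width: 0.252
grip_force: 19.8
```

View pics/s1.png

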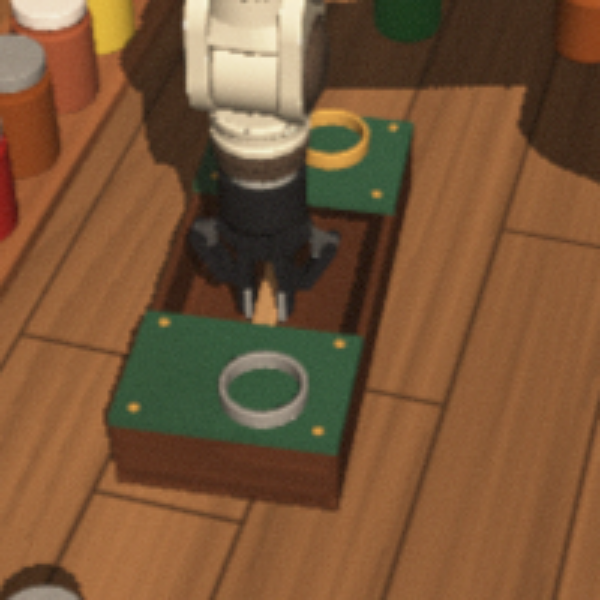

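```bash
echo '[[0, 0, 0.001, 0], [0, 0, 0, 0], [0, 0, 0, 0], [-0.006, 0, 0, 0], [-0.012, 0, 0, 0], [-0.012, 0, 0, 0], [-0.012, 0, 0, 0], [-0.006, 0, 0, 0], [0, 0, 0, 0], [0, 0, 0, 0]]' > m.json && python3 shift.py m.json 0.45 20
echo '[[0, 0, 0, 0], [0, 0, 0, 0], [0, 0, 0, 0], [0, 0, 0, 0], [0, 0, 0, 0]]' > m.json && python3 shift.py m.json 0.0 20
echo '[[0, 0, -0.004, 0], [0, 0, -0.004, 0], [0, 0, -0.004, 0], [0, 0, -0.004, 0], [0, 0, -0.004, 0], [0, 0, 0, 0], [0, 0, 0, 0]]' > m.json && python3 shift.py m.json
python3 - <<'E'
from h import *
im=cams.read_camera("side");cv2.imwrite("pics/s2.png",cv2.resize(im[150:350,180:380,::-1],(600,600)))
E
```

```text
time: 8.25
tool_pos: [0.5862, -0.0056, 0.0143]
tool_rot: [[-0.122, 0.993, -0.0], [0.993, 0.122, 0.0], [0.0, -0.0, -1.0]]
ft_force: [-0.8, -0.0, -0.4]
width: 0.451
grip_force: 0.0
time: 8.88
tool_pos: [0.5863, -0.0056, 0.0144]
tool_rot: [[-0.122, 0.993, 0.0], [0.993, 0.122, 0.0], [0.0, 0.0, -1.0]]
ft_force: [0.2, 1.8, 1.5]
width: 0.253
grip_force: 20.3
time: 9.75
tool_pos: [0.5862, -0.0058, 0.0342]
tool_rot: [[-0.122, 0.993, -0.0], [0.993, 0.122, -0.0], [-0.0, -0.0, -1.0]]
ft_force: [0.0, 0.0, -2.0]
width: 0.249
grip_force: 20.0
```

View pics/s2.png

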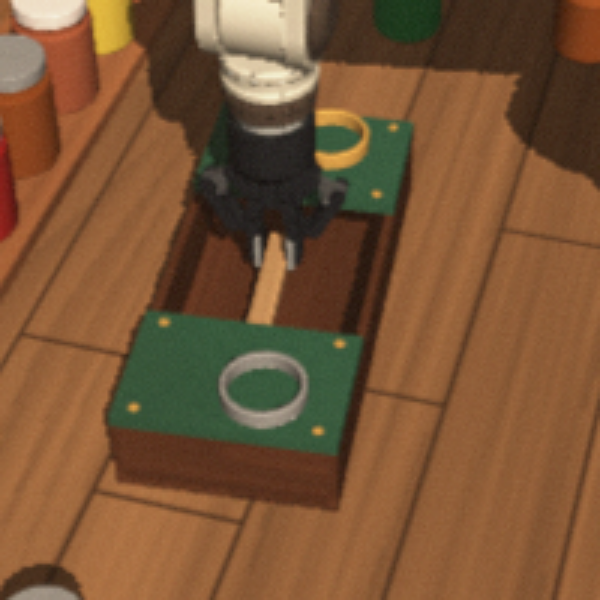

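```bash
cat >> h.py <<'E'
def prof(box=(215,262,250,300)):
    im=cams.read_camera("side")[:,:,::-1].copy();hsv=cv2.cvtColor(im,cv2.COLOR_BGR2HSV)
    p=cv2.inRange(hsv,(8,50,140),(28,190,255));m=np.zeros_like(p);a,b,c,d=box;m[a:b,c:d]=p[a:b,c:d]
    k,l,s,_=cv2.connectedComponentsWithStats(m);i=1+np.argmax(s[1:,4]);ys,xs=np.where(l==i)
    C=cams.calibration("side");T=C["T"];n=np.array([.9925,.122,0]);P0=np.array([.5855,-.003,0])
    st=arm.get_state();print(st["tool_pos"],st["ft_force"],st["ft_torque"])
    for v in range(ys.min(),ys.max()+1,4):
        u=xs[ys==v];w=T[:3,:3]@[(u.mean()-C["cx"])/C["fx"],(v-C["cy"])/C["fy"],1]
        t=n@(P0-T[:3,3])/(n@w);print(v,u.min(),u.max(),T[:3,3]+t*w)
    return im
E
python3 -c "
from h import *
prof()"
```

```text
[ 0.5861 -0.0058  0.0341] [-0.4152 -0.7612 -1.1154] [-0.1044 -0.0464 -0.0593]
228 270 272 [ 0.5859 -0.006   0.0655]
232 269 273 [ 0.5856 -0.0041  0.0526]
236 268 274 [ 0.5854 -0.0022  0.0397]
240 267 274 [0.5843 0.0066 0.0329]
244 266 273 [0.5824 0.022  0.0325]
248 265 272 [0.5806 0.0371 0.032 ]
252 264 271 [0.5787 0.0521 0.0316]
256 263 270 [0.5769 0.0669 0.0311]
```

The paddle came up level: the pads hold its full moment (about 0.1 N m) and carry its full weight. The pinch must be eased so the paddle pivots. I set the opening just short of the grip width and watch the force.

```bash
echo '[[0, 0, 0, 0], [0, 0, 0, 0]]' > m.json && python3 shift.py m.json 0.24 20|tail -3; echo '[[0, 0, 0, 0], [0, 0, 0, 0]]' > m.json && python3 shift.py m.json 0.246 20|tail -3; python3 -c "
from h import *
prof()"
```

```text
ft_force: [-0.2, 0.2, -1.4]
width: 0.25
grip_force: 20.0
ft_force: [-0.7, -0.4, -0.8]
width: 0.254
grip_force: 20.0
[ 0.5862 -0.0058  0.0343] [ 0.3888  0.3919 -1.4648] [-0.0923  0.0012 -0.0345]
228 270 272 [ 0.5859 -0.006   0.0655]
232 269 273 [ 0.5856 -0.0041  0.0526]
236 268 274 [ 0.5854 -0.0022  0.0397]
240 267 274 [0.5843 0.0066 0.0329]
244 266 273 [0.5824 0.022  0.0325]
248 265 272 [0.5806 0.0371 0.032 ]
252 264 271 [0.5787 0.0521 0.0316]
256 262 270 [0.5761 0.0731 0.0372]
```

The force stays at 20 N, the minimum, so easing the grip isn't possible. I'll raise the paddle until the handle just bears under the +y board's edge. That should need only 1–3 N to make it pivot in the pads. I go in small steps and check the force.

```bash
echo '[[0, 0, -0.004, 0], [0, 0, -0.004, 0], [0, 0, -0.004, 0], [0, 0, -0.004, 0], [0, 0, -0.002, 0], [0, 0, 0, 0], [0, 0, 0, 0]]' > m.json && python3 shift.py m.json 0.0 20|grep -v rot
python3 -c "
from h import *
prof()"
echo '[[0, 0, -0.002, 0], [0, 0, -0.002, 0], [0, 0, -0.002, 0], [0, 0, 0, 0]]' > m.json && python3 shift.py m.json|grep -v rot
python3 -c "
from h import *
prof()"
```

```text
time: 11.28
tool_pos: [0.5861, -0.0058, 0.0521]
ft_force: [-0.3, -0.2, -2.1]
width: 0.248
grip_force: 20.0
[ 0.5861 -0.0058  0.0521] [ 0.3922  0.0898 -1.5162] [-0.1421  0.0222 -0.0273]
223 270 271 [ 0.5853 -0.0017  0.0872]
227 269 273 [ 0.5859 -0.0065  0.0687]
231 268 275 [ 0.5865 -0.0114  0.0497]
235 267 274 [0.5846 0.0041 0.0491]
239 266 273 [0.5827 0.0194 0.0486]
243 264 272 [0.5801 0.0409 0.0541]
247 263 271 [0.5783 0.0557 0.0535]
251 262 270 [0.5765 0.0703 0.0529]
255 261 269 [0.5747 0.0847 0.0523]
time: 11.82
tool_pos: [0.5864, -0.0058, 0.0586]
ft_force: [-0.1, 0.1, -1.3]
width: 0.253
grip_force: 20.0
[ 0.5863 -0.0058  0.0584] [ 1.0053 -0.1195 -1.3851] [-0.1035  0.0416 -0.0009]
221 270 271 [ 0.5855 -0.0027  0.0935]
225 269 273 [ 0.5861 -0.0075  0.075 ]
229 268 274 [ 0.5858 -0.0056  0.0623]
233 267 274 [0.5847 0.0031 0.0556]
237 265 273 [0.5821 0.0249 0.061 ]
241 264 272 [0.5802 0.0399 0.0603]
245 263 271 [0.5784 0.0547 0.0597]
249 262 270 [0.5766 0.0692 0.0591]
253 261 269 [0.5749 0.0836 0.0585]
257 263 268 [0.5753 0.0798 0.0401]
```

```bash
for i in 1; do echo '[[0, 0, -0.002, 0], [0, 0, -0.002, 0], [0, 0, 0, 0]]' > m.json && python3 shift.py m.json|grep -v rot; done
python3 -c "
from h import *
s=arm.get_state();print(s['ft_force'],s['ft_torque'])"
echo '[[0, 0, -0.002, 0], [0, 0, -0.002, 0], [0, 0, 0, 0]]' > m.json && python3 shift.py m.json|grep -v rot
python3 -c "
from h import *
prof()"
```

```text
time: 12.25
tool_pos: [0.5863, -0.0058, 0.0625]
ft_force: [-0.7, -0.3, -0.8]
width: 0.251
grip_force: 19.9
[-0.7371 -0.3136 -0.7579] [-0.1539 -0.0807 -0.0116]
time: 12.62
tool_pos: [0.5863, -0.0058, 0.0665]
ft_force: [-0.6, 0.5, -2.2]
width: 0.254
grip_force: 19.9
[ 0.5863 -0.0058  0.0664] [-0.7499  1.0249 -0.7122] [-0.1627  0.0258 -0.0336]
219 270 272 [ 0.5864 -0.0103  0.0939]
223 269 273 [ 0.5862 -0.0084  0.0813]
227 268 274 [ 0.5859 -0.0065  0.0687]
231 267 274 [0.5849 0.0021 0.0619]
235 265 273 [0.5822 0.0239 0.0673]
239 264 272 [0.5804 0.0388 0.0666]
243 263 271 [0.5785 0.0536 0.0659]
247 262 270 [0.5768 0.0681 0.0653]
251 261 269 [0.575  0.0825 0.0646]
255 260 268 [0.5733 0.0966 0.064 ]
```

```bash
for i in 1; do echo '[[0, 0, -0.002, 0], [0, 0, -0.002, 0], [0, 0, 0, 0]]' > m.json && python3 shift.py m.json|grep force:; python3 -c "
from h import *
s=arm.get_state();print(s['ft_force'],s['ft_torque'])"; done
echo '[[0, 0, -0.002, 0], [0, 0, -0.002, 0], [0, 0, 0, 0]]' > m.json && python3 shift.py m.json|grep -v rot
python3 -c "
from h import *
im=prof();cv2.imwrite('pics/s3.png',cv2.resize(im[150:350,180:380],(600,600)))"
```

```text
ft_force: [-1.1, -0.1, -1.9]
grip_force: 19.9
[-1.1438 -0.0944 -1.908 ] [-0.2255  0.0301  0.0245]
time: 13.42
tool_pos: [0.5863, -0.0058, 0.0745]
ft_force: [0.4, -0.3, -1.6]
width: 0.253
grip_force: 19.8
[ 0.5863 -0.0058  0.0744] [-0.6987 -0.048  -2.8214] [-0.1423 -0.0203  0.0334]
216 270 271 [ 0.5858 -0.0051  0.109 ]
220 269 273 [ 0.5863 -0.0099  0.0908]
224 268 275 [ 0.5869 -0.0147  0.0722]
228 267 274 [0.585  0.0007 0.0715]
232 266 273 [0.5832 0.0159 0.0708]
236 265 273 [0.5821 0.0244 0.0641]
240 264 272 [0.5803 0.0394 0.0635]
244 263 271 [0.5785 0.0541 0.0628]
248 262 270 [0.5767 0.0687 0.0622]
252 261 269 [0.5749 0.083  0.0616]
256 260 268 [0.5732 0.0972 0.0609]
```

View pics/s3.png

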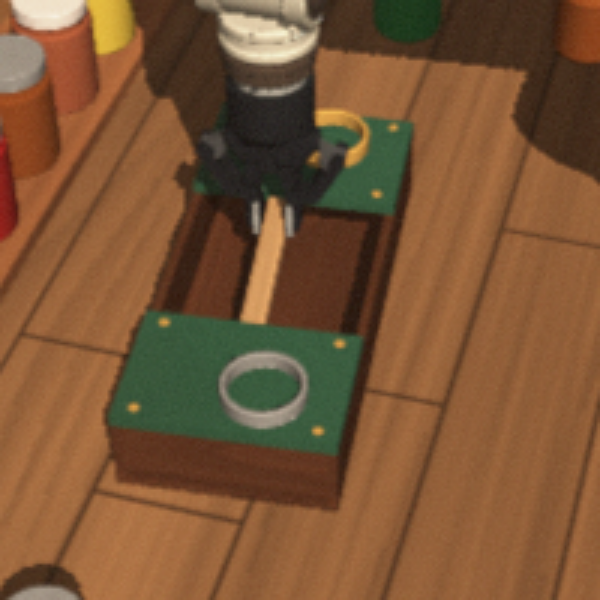

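The handle is now pivoting in the grip with under 3 N of contact, and it visibly slopes down toward the +y board. I continue.

```bash
echo '[[0, 0, -0.002, 0], [0, 0, -0.002, 0], [0, 0, -0.002, 0], [0, 0, -0.002, 0], [0, 0, -0.002, 0], [0, 0, 0, 0]]' > m.json && python3 shift.py m.json|grep -v rot
python3 -c "
from h import *
s=arm.get_state();print(s['ft_force'],s['ft_torque'])"
echo '[[0, 0, -0.002, 0], [0, 0, -0.002, 0], [0, 0, -0.002, 0], [0, 0, -0.002, 0], [0, 0, -0.002, 0], [0, 0, 0, 0]]' > m.json && python3 shift.py m.json|grep -v rot
python3 -c "
from h import *
im=prof()"
```

```text
time: 14.22
tool_pos: [0.5863, -0.0058, 0.0845]
ft_force: [0.8, 0.4, -1.2]
width: 0.253
grip_force: 19.8
[ 0.7512  0.4206 -1.239 ] [-0.182  -0.0522  0.0512]
time: 14.98
tool_pos: [0.5863, -0.0058, 0.0945]
ft_force: [0.5, -0.3, -1.6]
width: 0.249
grip_force: 19.7
[ 0.5863 -0.0058  0.0944] [ 0.0688 -0.0839 -1.5114] [-0.1723 -0.0333 -0.005 ]
215 268 272 [0.585  0.001  0.1177]
219 267 273 [0.5848 0.0029 0.1055]
223 266 274 [0.5845 0.0049 0.0931]
227 266 273 [0.5835 0.0134 0.0864]
231 265 273 [0.5824 0.0219 0.0798]
235 264 272 [0.5806 0.0368 0.0791]
239 263 271 [0.5788 0.0515 0.0783]
243 263 270 [0.5778 0.0598 0.0718]
247 262 270 [0.5768 0.0681 0.0653]
251 261 269 [0.575  0.0825 0.0646]
255 260 268 [0.5733 0.0966 0.064 ]
```

```bash
echo '[[0, 0, -0.002, 0], [0, 0, -0.002, 0], [0, 0, -0.002, 0], [0, 0, -0.002, 0], [0, 0, 0.0015, 0], [0, 0, 0.0015, 0], [0, 0, 0, 0]]' > m.json && python3 shift.py m.json|grep -v rot
python3 -c "
from h import *
im=prof()"
echo '[[-0.006, 0, -0.0022, 0], [-0.008, 0, -0.003, 0], [-0.008, 0, -0.003, 0], [-0.008, 0, -0.003, 0], [-0.008, 0, -0.003, 0], [0, 0, 0, 0]]' > m.json && python3 shift.py m.json 0 40|grep -v rot
python3 -c "
from h import *
im=prof((190,262,250,300));cv2.imwrite('pics/s4.png',cv2.resize(im[150:350,180:380],(600,600)))"
```

```text
time: 15.9
tool_pos: [0.5861, -0.0058, 0.099]
ft_force: [0.4, -0.5, -0.7]
width: 0.25
grip_force: 19.7
[ 0.5862 -0.0058  0.0991] [-0.5309  0.0382 -1.5292] [-0.1538 -0.0229 -0.0068]
215 268 273 [ 0.5858 -0.0056  0.1121]
219 267 275 [ 0.5864 -0.0103  0.0939]
223 266 274 [0.5845 0.0049 0.0931]
227 266 273 [0.5835 0.0134 0.0864]
231 265 273 [0.5824 0.0219 0.0798]
235 264 272 [0.5806 0.0368 0.0791]
239 263 271 [0.5788 0.0515 0.0783]
243 263 270 [0.5778 0.0598 0.0718]
247 262 270 [0.5768 0.0681 0.0653]
251 261 269 [0.575  0.0825 0.0646]
255 260 268 [0.5733 0.0966 0.064 ]
time: 16.7
tool_pos: [0.5911, -0.0442, 0.1138]
ft_force: [0.3, -0.1, -1.6]
width: 0.243
grip_force: 45.1
[ 0.5909 -0.0438  0.1136] [ 0.4501  0.906  -1.9706] [-0.0952 -0.0271 -0.0062]
195 271 274 [ 0.5902 -0.0415  0.151 ]
199 271 275 [ 0.5909 -0.0466  0.1332]
203 270 275 [ 0.5898 -0.038   0.1265]
207 269 277 [ 0.5904 -0.0432  0.1083]
211 268 276 [ 0.5885 -0.0276  0.1073]
215 268 275 [ 0.5875 -0.019   0.1006]
219 267 275 [ 0.5864 -0.0103  0.0939]
223 266 274 [0.5845 0.0049 0.0931]
227 265 273 [0.5827 0.0199 0.0922]
231 265 272 [0.5816 0.0283 0.0856]
235 264 272 [0.5806 0.0368 0.0791]
239 263 271 [0.5788 0.0515 0.0783]
243 262 270 [0.577  0.0659 0.0776]
247 262 270 [0.5768 0.0681 0.0653]
251 257 268 [0.5722 0.1049 0.0863]
255 256 273 [0.574  0.0907 0.0582]
```

View pics/s4.png

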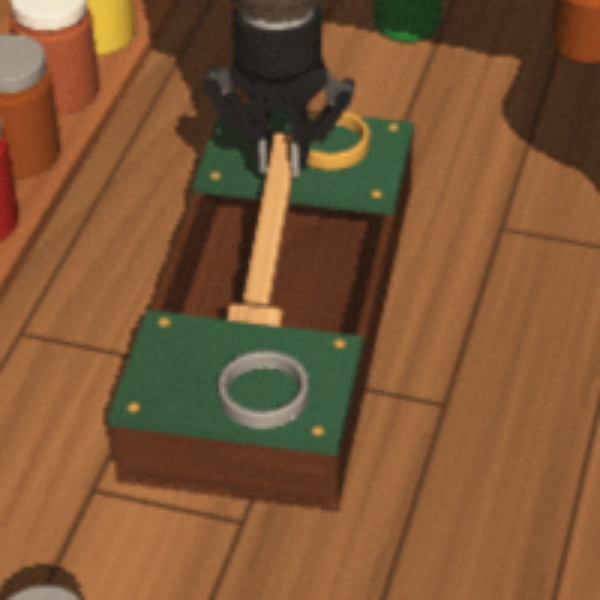

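The paddle slopes out cleanly and the blade shoulder is emerging at the +y board's edge (crop (255,315)). I continue drawing along the slope.

```bash
echo '[[-0.008, 0, -0.003, 0], [-0.008, 0, -0.003, 0], [-0.01, 0, -0.004, 0], [-0.01, 0, -0.004, 0], [-0.01, 0, -0.004, 0], [-0.01, 0, -0.004, 0], [-0.01, 0, -0.004, 0], [-0.01, 0, -0.004, 0], [-0.008, 0, -0.003, 0], [0, 0, 0, 0], [0, 0, 0, 0]]' > m.json && python3 shift.py m.json|grep -v rot
python3 -c "
from h import *
im=cams.read_camera('side')[:,:,::-1];cv2.imwrite('pics/s5.png',cv2.resize(im[120:320,180:380],(600,600)))"
```

```text
time: 18.12
tool_pos: [0.601, -0.1267, 0.1463]
ft_force: [-0.2, 0.8, -1.4]
width: 0.24
grip_force: 45.1
```

View pics/s5.png

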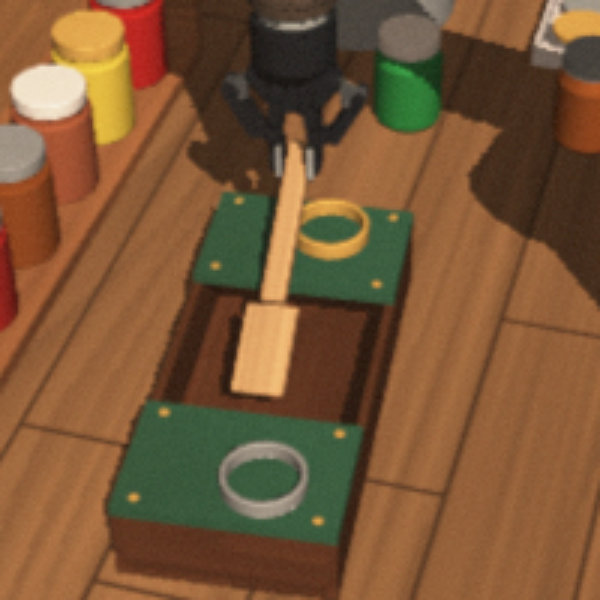

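The whole blade is now in the gap, and its end at crop (258,392) is clear of the +y board's edge. I lift straight up.

```bash
echo '[[0, 0, -0.004, 0], [0, 0, -0.008, 0], [0, 0, -0.012, 0], [0, 0, -0.015, 0], [0, 0, -0.015, 0], [0, 0, -0.015, 0], [0, 0, -0.015, 0], [0, 0, -0.015, 0], [0, 0, -0.015, 0], [0, 0, -0.015, 0], [0, 0, -0.015, 0], [0, 0, -0.015, 0], [0, 0, -0.015, 0], [0, 0, -0.015, 0], [0, 0, -0.012, 0], [0, 0, -0.008, 0], [0, 0, -0.004, 0], [0, 0, 0, 0], [0, 0, 0, 0], [0, 0, 0, 0]]' > m.json && python3 shift.py m.json
python3 -c "
from h import *
a=cams.read_camera('side')[:400,100:420,::-1];b=cams.read_camera('top')[:,:,::-1];b=b[100:340,120:600]
o=np.zeros((400,800,3),np.uint8);o[:,:320]=a;o[:240,320:]=b;cv2.imwrite('pics/s6.png',o)"
```

```text
time: 20.68
tool_pos: [0.601, -0.1269, 0.3592]
tool_rot: [[-0.122, 0.993, -0.001], [0.993, 0.122, 0.0], [0.0, -0.001, -1.0]]
ft_force: [-0.1, -0.1, -2.5]
width: 0.241
grip_force: 45.1
```

View pics/s6.png

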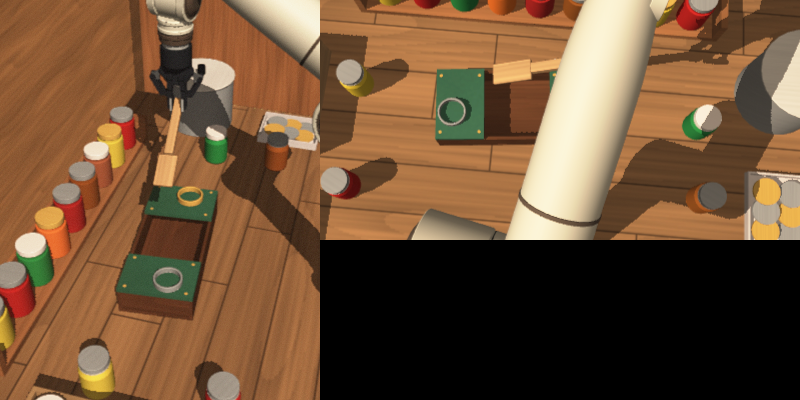

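The paddle hangs in the air. The blade end is at side pixel (264,185) and top pixel (294,172), and the rings and jars have not moved. I check the blade end's height from both views before handing in.

```bash
python3 -c "
from h import *
C=[cams.calibration(n) for n in('side','top')];uv=[(264,185),(294,172)]
P=[np.array([[c['fx'],0,c['cx']],[0,c['fy'],c['cy']],[0,0,1]])@np.linalg.inv(c['T'])[:3] for c in C]
X=cv2.triangulatePoints(P[0],P[1],np.float64(uv[0]).reshape(2,1),np.float64(uv[1]).reshape(2,1));X=(X[:3]/X[3]).T;print(X,proj('side',X),proj('top',X))
s=arm.get_state();print(s['ft_force'],np.abs(s['dq']).max(),s['grip_force'])
if X[0,2]>.22: print(arm.hand_in())"
```

```text
[[0.5735 0.0859 0.2855]] [[262.0365 184.1816]] [[293.8981 174.9023]]
[-0.0995 -0.2552 -0.9643] 0.0034577775303619735 45.149431228637695
the job is handed in; nothing more can be done
None
```

The paddle is out of the trough and handed in: it is held still in the gripper with its lowest point, the blade end, about 0.28 m above the table (about 0.2 m above the boards). It pivoted in the gripper against the underside of the +y board with under about 3 N read at the wrist, and the jars and rings looked unmoved in the last pictures.

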